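# Stagger the biscuit trays

## Task

Stack the biscuit trays in steps, so that you can still reach in: set the blue tray on the rim of the white tray, lengthwise in line with it but shifted about 4 cm towards the white tray's red tab, then set the yellow tray on the blue one, stepped back the same 4 cm so that it lies squarely above the white tray. Leave the white tray standing where it is and do not disturb the green tray.

Things in the scene. Friction and masses are not known exactly. Their poses are not given: they have to be found in the camera images.
- white_tray: Open rectangular tray with a few small biscuits lying low inside (nothing stands above the rim). 130 mm long (its x axis), 56 mm wide (its y axis), 36 mm high, walls 6 mm thick with a flat rim, flat underside; origin at the centre of the underside, z up. White stoneware, about 0.8 kg, stands loose on the counter as the bottom of the stack. A flat red tab, 36 mm wide, sticks out 21 mm from the middle of its +x end, 22 to 28 mm above the underside, so +x points towards the tab.
- blue_tray: Open rectangular tray with a few small biscuits lying low inside (nothing stands above the rim). 130 mm long (its x axis), 56 mm wide (its y axis), 36 mm high, walls 6 mm thick with a flat rim, flat underside; origin at the centre of the underside, z up. Blue plastic, about 0.2 kg, loose on the counter; both ends alike, rigid enough to be gripped across its 56 mm width by the outer long sides.
- yellow_tray: Open rectangular tray with a few small biscuits lying low inside (nothing stands above the rim). 130 mm long (its x axis), 56 mm wide (its y axis), 36 mm high, walls 6 mm thick with a flat rim, flat underside; origin at the centre of the underside, z up. Yellow plastic, otherwise the same as the blue tray.
- green_tray: Open rectangular tray with a few small biscuits lying low inside (nothing stands above the rim). 130 mm long (its x axis), 56 mm wide (its y axis), 36 mm high, walls 6 mm thick with a flat rim, flat underside; origin at the centre of the underside, z up. Green plastic, otherwise the same as the blue tray; a bystander that stays where it is.

How it is judged:
On the way, in this order (a step that is already met when the one before it is completed fails the run):
1. the blue tray rests on the white tray, stepped towards the red tab, and is let go (x of blue_tray in the frame of white_tray between 0.025 and 0.055 m and y of blue_tray in the frame of white_tray between -0.015 and 0.015 m and z of blue_tray in the frame of white_tray between 0.03 and 0.042 m and angle between the x axis of blue_tray and the x axis of white_tray, either way round below 0.21 rad and angle between blue_tray's own z axis and vertical below 0.1 rad and linear speed of blue_tray below 0.02 m/s and contact force between blue_tray and the fingers below 0.3 N), for 0.2 s.
2. the yellow tray rests on the blue tray, stepped back above the white tray, and is let go (x of yellow_tray in the frame of white_tray between -0.015 and 0.015 m and y of yellow_tray in the frame of white_tray between -0.015 and 0.015 m and z of yellow_tray in the frame of white_tray between 0.066 and 0.078 m and angle between the x axis of yellow_tray and the x axis of white_tray, either way round below 0.21 rad and angle between yellow_tray's own z axis and vertical below 0.1 rad and linear speed of yellow_tray below 0.02 m/s and contact force between yellow_tray and the fingers below 0.3 N), for 0.2 s.
At the end, for the whole second after the job is handed in: Blue rests level on white, 40 mm (+-15) towards the tab; yellow rests level on blue, straight above white (+-15 mm lengthwise); both within 15 mm sideways and 12 degrees of parallel to white, still and released. White within 40 mm and green within 30 mm of their starts (all of step 1 and all of step 2 and distance of white_tray from where it was at the start of the episode below 0.04 m and angle between white_tray's own z axis and vertical below 0.1 rad and distance of green_tray from where it was at the start of the episode below 0.03 m); the robot touches nothing.
It fails at once if the green tray is moved more than 30 mm (distance of green_tray from where it was at the start of the episode above 0.03 m).
It fails at once if the white tray is pushed more than 40 mm from its place (distance of white_tray from where it was at the start of the episode above 0.04 m).
It also fails if it takes over 62 s, if anything falls off the work surface, if the arm or the gripper's body presses on something with over 40 N, if the wrist force passes 120 N, or if a joint passes its speed limit or range.

## Robot

A 6-joint arm with a two-finger parallel gripper is mounted at the origin on the work surface. World frame = base frame: x ahead of the robot, y to its left, z up, the work surface at z = 0. Lengths are in m, angles in rad, forces in N, time in s.
With the tool pointing down it reaches from about 0.3 to 0.75 m from the base axis. Payload 8.5 kg.
Tool frame: the origin (TCP) lies at the very end of the fingers, on their centre line; the grasp point (between the pads) lies 19 mm behind it (r.grip_depth is the distance from the TCP to the grasp point, in m); z points along the fingers, y is the line along which they close (so a half turn about z gives the same grasp; the last joint's range is limited). The gripper opens to 88 mm and grips with 3 to 60 N. Pads are 18 mm wide; open, the fingers measure 123 mm over their backs; the gripper's body (75 mm by 187 mm) begins 45 mm behind the grasp point.
Start: joints at [1.098, 0.381, 1.297, -0, 1.464, -0.215], TCP at [0.14, 0.532, 0.239] pointing down, gripper open.
Joint ranges: [-3.11, 3.11], [-0.89, 2.33], [0.22, 2.48], [-1.42, 4.56], [0.17, 2.85], [-2.88, 2.88]. Speed limits (rad/s): [2.39, 2.39, 3.14, 3.14, 3.14, 3.14].

## Interface

Orientations are given as a 3x3 rotation matrix whose columns are the frame's x, y, z axes.
In Python, from plant import r, eyes gives the robot as it stands.
- The arm moves only by the tool play_rows, never from a script. Its argument "steps" is a list of rows, each an object of numbers: "tx", "ty", "tz": the shift along the world's x, y, z in m; "wx", "wy", "wz": the turn, a rotation vector about the world's x, y, z in degrees; "grip": the opening, from 0 (shut) to 1 (fully open). A call has 1 to 12 rows; each row is the pose to reach, as a shift and turn from the pose commanded when the call began; what a row does not reach only later rows make up. A row lasts 1/10 s, in which the tool goes at most 50 mm and 8.59 degrees, less where a joint would pass 70% of its speed; a pose out of reach is approached as far as the arm can. A call with a gripper value outside its range is refused whole. The fingers move at their own pace and stop on an object; "squeeze" is the grip in N (left out, the last holds). Time passes only in rows, so rows that repeat a pose let the fingers close. It gives the time, the measured TCP pose, the force, the opening and the grip force at its end, in the units of the state.
- r.observe(): the state, without advancing time (a new reading comes with each control period).
- eyes.grab_frame(name): name is "scene" or "side" or "wrist"; returns the picture (420x560x3 uint8, red, green, blue); there is no depth.
- eyes.camera_info(name): a dict with "fx", "fy", "cx", "cy" (pixels), "pose" (4x4, takes a point from camera to world coordinates); the wrist camera has in their place "T_tool_cam" (4x4, takes a point from camera to tool coordinates, whose origin is the TCP and whose axes are the flange's). Camera axes: x right, y down, z forward; pixel columns grow to the right and rows downward; lengths in m; the calibration is good to about 2 mm. A picture is of the moment at which its call begins: read the wrist's pose just before it. camera_info takes no time and is no camera call.
- r.hand_in(): hands the job in; it is judged then, once.
Trained networks look in the newest picture that a camera, given by its name, has taken for a name from the list of things; names that differ only in an ending like _2 or _b are one class to them, and where a whole thing is asked for, a point or a joint stands for the part that bears it (a point fixed in the world has none). Each returns a list of dicts, best first, with "score" (0 to 1); they miss things now and then, are a little off and sometimes report something else, mostly with a low value. They report only what shows in the picture. A call takes as long as a camera call.
- eyes.look_for(query, camera): "position" ([row, column] in pixels, amid what is visible of it).
- eyes.regions_of(query, camera): "region" (420x560 bool, what is visible of it) and "position" ([row, column] in pixels, amid what is visible of it).
The state is a dict: "clock": time; "q": joint angles; "joint_vel": joint speeds; "joint_torque": joint torques, N m; "eef_pos": TCP position; "orientation": TCP orientation; "force": force on the tool from outside, world axes, zero at the start; "moment": the same for the moment, N m; "opening": finger opening in m; "grip_force": force on a finger pad.
Only numpy, scipy, OpenCV 4.12 (cv2) and the standard library are available. Lean on these libraries where they do the work, as an engineer would, in place of code of your own. Each camera call takes 0.05 s, during which the arm holds its last target. There are 200 camera calls.

## Working session

There is one attempt and no reset: what is moved stays moved. The work goes in short steps, Python scripts to look and compute and a tool call to move; the robot and the scene stay as the last step left them, time stands still between calls to the robot, and variables do not carry over. Pictures are saved under pics/ and viewed, at most 10 in all, crops included, and the job is handed in when it is done.

Besides the shell and the picture viewer there is one more tool, called as name(argument=value, ...), one argument or row to a line, values as JSON. play_rows: Moves the arm, as the interface text tells. Its arguments: {"type":"object","properties":{"steps":{"type":"array"},"squeeze":{"type":"number"}},"required":["steps"]}

```bash
mkdir -p pics; ls; python3 - <<'E'
from plant import r,eyes
import cv2,numpy as np
s=r.observe();print(s['clock'],s['eef_pos'],s['orientation'],s['opening'])
ims=[]
for c in ['scene','side']:
    im=eyes.grab_frame(c);i=eyes.camera_info(c);print(c,i['fx'],i['cx'],i['cy'],np.round(i['pose'],3).tolist())
    np.save(f'pics/{c}0.npy',im)
    cv2.imwrite(f'pics/{c}0.png',im[:,:,::-1])
    for q in ['white_tray','blue_tray','yellow_tray','green_tray']:
        for d in eyes.regions_of(q,c)[:2]:
            print(q,round(d['score'],2),np.round(d['position']),d['region'].sum())
            np.save(f'pics/{c}_{q}.npy',d['region']) if d is not None and d['score']>.5 else 0
print(eyes.camera_info('wrist'))
print(r.observe()['clock'])
E
```

```text
pics
0.0 [0.1400862  0.53157287 0.23813886] [[-9.66953454e-01  2.54952065e-01 -6.79934858e-04]
 [ 2.54952762e-01  9.66952639e-01 -1.29735346e-03]
 [ 3.26701863e-04 -1.42783168e-03 -9.99998927e-01]] 0.08837404846836425
scene 425.88544587156366 273.2613903121757 203.85519367066402 [[-0.662, 0.507, -0.552, 0.985], [0.75, 0.457, -0.479, 0.427], [0.01, -0.731, -0.683, 0.6], [0.0, 0.0, 0.0, 1.0]]
white_tray 0.82 [216. 257.] 1960
white_tray 0.61 [292. 401.] 2779
blue_tray 0.8 [165. 154.] 1765
yellow_tray 0.89 [291. 402.] 2830
green_tray 0.97 [134. 209.] 1329
side 428.1095163095317 276.77541552717554 218.59110845258118 [[-0.999, -0.02, 0.042, 0.495], [-0.045, 0.673, -0.738, 0.604], [-0.013, -0.739, -0.673, 0.575], [0.0, 0.0, 0.0, 1.0]]
white_tray 0.57 [230. 254.] 2431
white_tray 0.42 [373. 268.] 4872
blue_tray 0.59 [148. 252.] 1478
yellow_tray 0.95 [374. 269.] 4946
green_tray 0.85 [150. 326.] 1461
green_tray 0.62 [226. 254.] 2332
{'fx': 292.9299635277679, 'fy': 292.9299635277679, 'cx': 274.11482380145105, 'cy': 211.33910881073675, 'T_tool_cam': array([[ 4.23746155e-04, -9.61644407e-01, -2.74298844e-01,
         6.99941632e-02],
       [ 9.99999239e-01,  7.25202620e-04, -9.97602493e-04,
         8.28716233e-04],
       [ 1.15826110e-03, -2.74298212e-01,  9.61643983e-01,
        -1.44744397e-01],
       [ 0.00000000e+00,  0.00000000e+00,  0.00000000e+00,
         1.00000000e+00]])}
0.5
```

View pics/scene0.png

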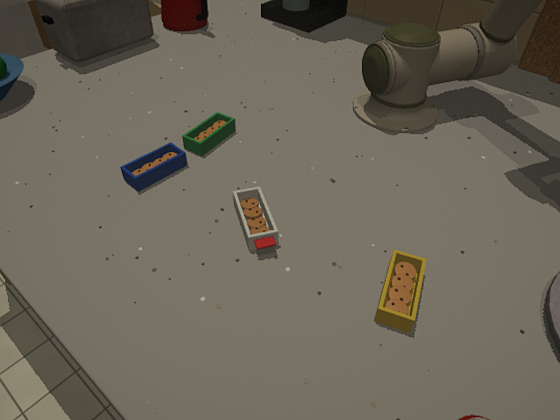

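View pics/side0.png

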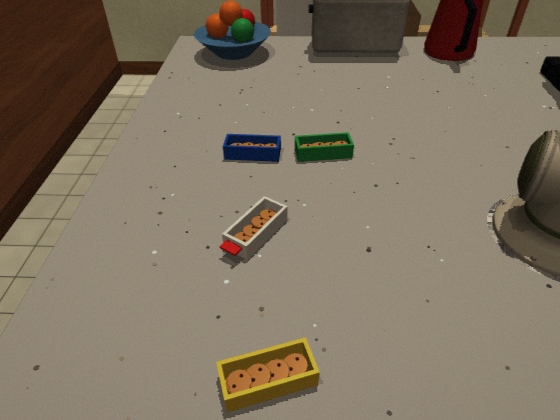

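The scene shows blue at (165,154), green at (134,209), white at (216,257) with its tab towards the viewer, and yellow at (291,402), given as row, column. The side view agrees with this, and the first white region is the right one. Next I fit box silhouettes to the regions in both views, with height left free.

```bash
cat > fit.py <<'E'
from plant import r,eyes
import cv2,numpy as np
from scipy.optimize import minimize
S=4
def proj(P,i,T):
    C=np.linalg.inv(T); p=P@C[:3,:3].T+C[:3,3]
    return np.c_[i['fx']*p[:,0]/p[:,2]+i['cx'],i['fy']*p[:,1]/p[:,2]+i['cy']]
def box(x0,x1,w,z0,z1): return np.array([[x,y,z] for x in(x0,x1) for y in(-w,w) for z in(z0,z1)])
def corners(v,parts):
    x,y,a,z=v; R=np.array([[np.cos(a),-np.sin(a),0],[np.sin(a),np.cos(a),0],[0,0,1]])
    return [b@R.T+[x,y,z] for b in parts]
def render(v,parts,i,T):
    m=np.zeros((420*S,560*S),np.uint8)
    for P in corners(v,parts):
        h=cv2.convexHull(((proj(P,i,T)+.5)*S).astype(np.float32))
        cv2.fillConvexPoly(m,np.round(h*16).astype(np.int32),1,shift=4)
    return m
BODY=box(-.065,.065,.028,0,.036); TAB=box(.065,.086,.018,.022,.028)
def fit(views,v0,tab=False,fixz=None):
    parts=[BODY,TAB] if tab else [BODY]
    big=[cv2.resize(m.astype(np.uint8),None,fx=S,fy=S,interpolation=cv2.INTER_NEAREST) for m,_,_ in views]
    def cost(v):
        if fixz is not None: v=[*v[:3],fixz]
        c=0
        for b,(m,i,T) in zip(big,views):
            q=render(v,parts,i,T); c+=1-(b&q).sum()/max(1,(b|q).sum())
        return c/len(views)
    best=None
    for a in v0[2]:
        x0=np.array([v0[0],v0[1],a,v0[3]])
        o=minimize(cost,x0,method='Nelder-Mead',options=dict(initial_simplex=x0+np.r_[np.zeros((1,4)),np.diag([.02,.02,.3,.01])],maxiter=160,xatol=2e-4,fatol=1e-4))
        if best is None or o.fun<best.fun: best=o
    return best.x,best.fun
def ground(px,i,T,z=.018):
    d=T[:3,:3]@np.array([(px[1]-i['cx'])/i['fx'],(px[0]-i['cy'])/i['fy'],1]); o=T[:3,3]
    return o+d*(z-o[2])/d[2]
def wristT(s):
    T=np.eye(4);T[:3,:3]=s['orientation'];T[:3,3]=s['eef_pos']
    return T@eyes.camera_info('wrist')['T_tool_cam']
E
python3 - <<'E'
from fit import *
R={}
for c in ['scene','side']:
    eyes.grab_frame(c)
    for q in ['white','blue','yellow','green']:
        R[c,q]=eyes.regions_of(q+'_tray',c)[0]
I={c:eyes.camera_info(c) for c in ['scene','side']}
for q in ['white','blue','yellow','green']:
    for c in I: print(q,c,np.round(R[c,q]['position']),np.round(ground(R[c,q]['position'],I[c],I[c]['pose']),3))
    V=[(R[c,q]['region'],I[c],I[c]['pose']) for c in I]
    g=ground(R['scene',q]['position'],I['scene'],I['scene']['pose'])
    a=np.arange(0,2*np.pi if q=='white' else np.pi,np.pi/4)
    v,f=fit(V,(g[0],g[1],a,0),q=='white'); print(np.round(v,4),round(f,3))
E
```

```text
white scene [218. 258.] [0.565 0.025 0.018]
white side [227. 252.] [0.575 0.017 0.018]
[0.5684 0.018  1.0004 0.0033] 0.032
blue scene [170. 154.] [ 0.607 -0.245  0.018]
blue side [148. 252.] [ 0.598 -0.251  0.018]
[ 0.5982 -0.2531  3.0951  0.0033] 0.047
yellow scene [289. 401.] [0.528 0.313 0.018]
yellow side [372. 269.] [0.526 0.309 0.018]
[0.5286 0.3121 0.3383 0.0029] 0.034
green scene [135. 208.] [ 0.437 -0.26   0.018]
green side [148. 325.] [ 0.426 -0.257  0.018]
[ 0.4324 -0.2589  0.1376  0.0044] 0.039
```

play_rows(
  steps=[
    {"tx": 0.46,"ty": -0.785,"wz": 12},
    {"tx": 0.46,"ty": -0.785,"wz": 12},
    {"tx": 0.46,"ty": -0.785,"wz": 12},
    {"tx": 0.46,"ty": -0.785,"wz": 12},
    {"tx": 0.46,"ty": -0.785,"wz": 12},
    {"tx": 0.46,"ty": -0.785,"wz": 12},
    {"tx": 0.46,"ty": -0.785,"wz": 12},
    {"tx": 0.46,"ty": -0.785,"wz": 12},
    {"tx": 0.46,"ty": -0.785,"wz": 12},
    {"tx": 0.46,"ty": -0.785,"wz": 12},
    {"tx": 0.46,"ty": -0.785,"wz": 12},
    {"tx": 0.46,"ty": -0.785,"wz": 12},
  ],
)

```text
$.steps[0]: bad value
```

play_rows(
  steps=[
    {"tx": 0.46,"ty": -0.785,"tz": 0,"wx": 0,"wy": 0,"wz": 12,"grip": 1},
    {"tx": 0.46,"ty": -0.785,"tz": 0,"wx": 0,"wy": 0,"wz": 12,"grip": 1},
    {"tx": 0.46,"ty": -0.785,"tz": 0,"wx": 0,"wy": 0,"wz": 12,"grip": 1},
    {"tx": 0.46,"ty": -0.785,"tz": 0,"wx": 0,"wy": 0,"wz": 12,"grip": 1},
    {"tx": 0.46,"ty": -0.785,"tz": 0,"wx": 0,"wy": 0,"wz": 12,"grip": 1},
    {"tx": 0.46,"ty": -0.785,"tz": 0,"wx": 0,"wy": 0,"wz": 12,"grip": 1},
    {"tx": 0.46,"ty": -0.785,"tz": 0,"wx": 0,"wy": 0,"wz": 12,"grip": 1},
    {"tx": 0.46,"ty": -0.785,"tz": 0,"wx": 0,"wy": 0,"wz": 12,"grip": 1},
    {"tx": 0.46,"ty": -0.785,"tz": 0,"wx": 0,"wy": 0,"wz": 12,"grip": 1},
    {"tx": 0.46,"ty": -0.785,"tz": 0,"wx": 0,"wy": 0,"wz": 12,"grip": 1},
    {"tx": 0.46,"ty": -0.785,"tz": 0,"wx": 0,"wy": 0,"wz": 12,"grip": 1},
    {"tx": 0.46,"ty": -0.785,"tz": 0,"wx": 0,"wy": 0,"wz": 12,"grip": 1},
  ],
)

```text
clock: 2.2
eef_pos: [0.4429, 0.0144, 0.239]
orientation: [[-0.999, 0.049, 0.001], [0.049, 0.999, -0.0], [-0.001, 0.0, -1.0]]
force: [0.3, 0.9, 0.5]
opening: 0.0881
grip_force: 0.0
```

```bash
cat > look.py <<'E'
from fit import *
import sys
q,x,y,a,n=sys.argv[1],*map(float,sys.argv[2:5]),sys.argv[5]
s=r.observe(); im=eyes.grab_frame('wrist'); T=wristT(s); i=eyes.camera_info('wrist')
cv2.imwrite(f'pics/{n}.png',im[:,:,::-1])
ds=eyes.regions_of(q+'_tray','wrist')
for d in ds[:3]:
    print(round(d['score'],2),np.round(d['position']),d['region'].sum(),np.round(ground(d['position'],i,T),3))
ex=proj(np.array([[x,y,.018]]),i,T)[0][::-1]; print('expected px',ex)
d=min(ds,key=lambda d:np.hypot(*(np.array(d['position'])-ex)))
np.savez(f'pics/{n}.npz',m=d['region'],T=T)
v,f=fit([(d['region'],i,T)],(x,y,[a],0),q=='white',fixz=0.0); print('z=0 fit',np.round(v[:3],4),round(f,3))
for o in sys.argv[6:]:
    z=np.load(f'pics/{o}.npz'); v,f=fit([(d['region'],i,T),(z['m'],i,z['T'])],(x,y,[a],0),q=='white'); print('two-view',np.round(v,4),round(f,3))
print(s['clock'],np.round(s['eef_pos'],4))
E
python3 look.py white .568 .018 1.0 w1
```

```text
0.67 [272. 277.] 4255 [0.565 0.013 0.018]
expected px [274.05012019 280.82484295]
z=0 fit [0.5679 0.0163 1.0244] 0.161
2.2 [0.4429 0.0144 0.239 ]
```

play_rows(
  steps=[
    {"tx": 0,"ty": 0,"tz": 0,"wx": 0,"wy": 0,"wz": 0,"grip": 1},
  ],
)

```text
clock: 2.4
eef_pos: [0.4422, 0.016, 0.2385]
orientation: [[-0.999, 0.051, -0.001], [0.051, 0.999, 0.0], [0.001, 0.0, -1.0]]
force: [-1.4, 0.2, -0.5]
opening: 0.0882
grip_force: 0.0
```

play_rows(
  steps=[
    {"tx": 0.156,"ty": -0.269,"tz": 0,"wx": 0,"wy": 0,"wz": 0,"grip": 1},
    {"tx": 0.156,"ty": -0.269,"tz": 0,"wx": 0,"wy": 0,"wz": 0,"grip": 1},
    {"tx": 0.156,"ty": -0.269,"tz": 0,"wx": 0,"wy": 0,"wz": 0,"grip": 1},
    {"tx": 0.156,"ty": -0.269,"tz": 0,"wx": 0,"wy": 0,"wz": 0,"grip": 1},
    {"tx": 0.156,"ty": -0.269,"tz": 0,"wx": 0,"wy": 0,"wz": 0,"grip": 1},
    {"tx": 0.156,"ty": -0.269,"tz": 0,"wx": 0,"wy": 0,"wz": 0,"grip": 1},
    {"tx": 0.156,"ty": -0.269,"tz": 0,"wx": 0,"wy": 0,"wz": 0,"grip": 1},
    {"tx": 0.156,"ty": -0.269,"tz": 0,"wx": 0,"wy": 0,"wz": 0,"grip": 1},
    {"tx": 0.156,"ty": -0.269,"tz": 0,"wx": 0,"wy": 0,"wz": 0,"grip": 1},
  ],
)

```text
clock: 3.3
eef_pos: [0.598, -0.2503, 0.239]
orientation: [[-0.999, 0.046, -0.0], [0.046, 0.999, 0.001], [0.0, 0.001, -1.0]]
force: [0.1, -0.4, 0.4]
opening: 0.0882
grip_force: 0.0
```

```bash
python3 look.py blue .598 -.253 -.046 b1
```

```text
0.88 [184. 271.] 4866 [ 0.596 -0.254  0.018]
expected px [185.34884639 271.58390232]
z=0 fit [ 0.6005 -0.2555 -0.0464] 0.026
3.3 [ 0.598  -0.2503  0.239 ]
```

View pics/b1.png

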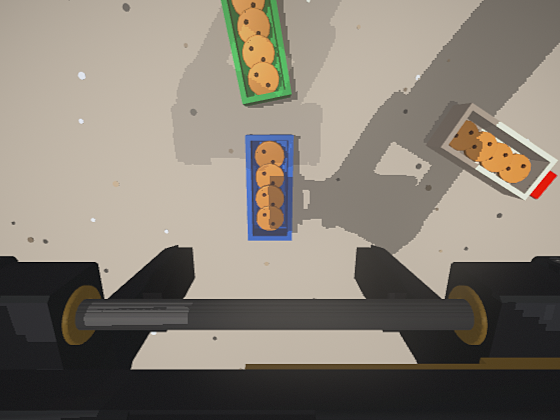

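Blue lies between the open fingers' line at (187,271). Green is clear of it at the top (60,258), and white with its tab is on the right (150,500). Scene, side and wrist agree within 3 mm, so I descend and grip.

play_rows(
  steps=[
    {"tx": 0.001,"ty": -0.003,"tz": -0.05,"wx": 0,"wy": 0,"wz": 0,"grip": 1},
    {"tx": 0.001,"ty": -0.003,"tz": -0.1,"wx": 0,"wy": 0,"wz": 0,"grip": 1},
    {"tx": 0.001,"ty": -0.003,"tz": -0.14,"wx": 0,"wy": 0,"wz": 0,"grip": 1},
    {"tx": 0.001,"ty": -0.003,"tz": -0.17,"wx": 0,"wy": 0,"wz": 0,"grip": 1},
    {"tx": 0.001,"ty": -0.003,"tz": -0.2,"wx": 0,"wy": 0,"wz": 0,"grip": 1},
    {"tx": 0.001,"ty": -0.003,"tz": -0.215,"wx": 0,"wy": 0,"wz": 0,"grip": 1},
    {"tx": 0.001,"ty": -0.003,"tz": -0.225,"wx": 0,"wy": 0,"wz": 0,"grip": 1},
    {"tx": 0.001,"ty": -0.003,"tz": -0.225,"wx": 0,"wy": 0,"wz": 0,"grip": 1},
  ],
)

```text
clock: 4.2
eef_pos: [0.5989, -0.2544, 0.0134]
orientation: [[-0.999, 0.047, -0.001], [0.047, 0.999, 0.001], [0.001, 0.001, -1.0]]
force: [-0.6, 0.5, 0.2]
opening: 0.0881
grip_force: 0.0
```

play_rows(
  squeeze=15,
  steps=[
    {"tx": 0,"ty": 0,"tz": 0,"wx": 0,"wy": 0,"wz": 0,"grip": 0.5},
    {"tx": 0,"ty": 0,"tz": 0,"wx": 0,"wy": 0,"wz": 0,"grip": 0.5},
    {"tx": 0,"ty": 0,"tz": 0,"wx": 0,"wy": 0,"wz": 0,"grip": 0.5},
    {"tx": 0,"ty": 0,"tz": 0,"wx": 0,"wy": 0,"wz": 0,"grip": 0.5},
    {"tx": 0,"ty": 0,"tz": 0,"wx": 0,"wy": 0,"wz": 0,"grip": 0.4},
    {"tx": 0,"ty": 0,"tz": 0,"wx": 0,"wy": 0,"wz": 0,"grip": 0.4},
    {"tx": 0,"ty": 0,"tz": 0,"wx": 0,"wy": 0,"wz": 0,"grip": 0.4},
    {"tx": 0,"ty": 0,"tz": 0,"wx": 0,"wy": 0,"wz": 0,"grip": 0.4},
  ],
)

```text
clock: 5.0
eef_pos: [0.5994, -0.2556, 0.0143]
orientation: [[-0.999, 0.048, 0.001], [0.048, 0.999, -0.001], [-0.001, -0.001, -1.0]]
force: [-1.1, 0.8, 5.1]
opening: 0.056
grip_force: 15.0
```

play_rows(
  steps=[
    {"tx": 0,"ty": 0,"tz": 0.02,"wx": 0,"wy": 0,"wz": 0,"grip": 0.4},
    {"tx": 0,"ty": 0,"tz": 0.05,"wx": 0,"wy": 0,"wz": 0,"grip": 0.4},
    {"tx": 0,"ty": 0,"tz": 0.09,"wx": 0,"wy": 0,"wz": 0,"grip": 0.4},
    {"tx": 0,"ty": 0,"tz": 0.13,"wx": 0,"wy": 0,"wz": 0,"grip": 0.4},
    {"tx": 0,"ty": 0.03,"tz": 0.13,"wx": 0,"wy": 0,"wz": 6,"grip": 0.4},
    {"tx": -0.001,"ty": 0.06,"tz": 0.13,"wx": 0,"wy": 0,"wz": 12,"grip": 0.4},
    {"tx": -0.002,"ty": 0.1,"tz": 0.13,"wx": 0,"wy": 0,"wz": 20,"grip": 0.4},
    {"tx": -0.003,"ty": 0.14,"tz": 0.13,"wx": 0,"wy": 0,"wz": 28,"grip": 0.4},
    {"tx": -0.005,"ty": 0.18,"tz": 0.13,"wx": 0,"wy": 0,"wz": 36,"grip": 0.4},
    {"tx": -0.006,"ty": 0.22,"tz": 0.13,"wx": 0,"wy": 0,"wz": 44,"grip": 0.4},
    {"tx": -0.008,"ty": 0.26,"tz": 0.13,"wx": 0,"wy": 0,"wz": 52,"grip": 0.4},
    {"tx": -0.009,"ty": 0.28,"tz": 0.13,"wx": 0,"wy": 0,"wz": 56,"grip": 0.4},
  ],
)

```text
clock: 6.2
eef_pos: [0.5893, 0.0277, 0.1431]
orientation: [[-0.593, -0.805, -0.002], [-0.805, 0.593, 0.001], [0.0, 0.002, -1.0]]
force: [0.1, -0.3, -2.4]
opening: 0.0559
grip_force: 15.0
```

play_rows(
  steps=[
    {"tx": 0,"ty": 0.015,"tz": 0,"wx": 0,"wy": 0,"wz": 2,"grip": 0.4},
    {"tx": 0,"ty": 0.027,"tz": 0,"wx": 0,"wy": 0,"wz": 4,"grip": 0.4},
    {"tx": 0,"ty": 0.027,"tz": 0,"wx": 0,"wy": 0,"wz": 4,"grip": 0.4},
    {"tx": 0,"ty": 0.027,"tz": 0,"wx": 0,"wy": 0,"wz": 4,"grip": 0.4},
    {"tx": 0,"ty": 0.027,"tz": 0,"wx": 0,"wy": 0,"wz": 4,"grip": 0.4},
  ],
)

```text
clock: 6.7
eef_pos: [0.5903, 0.0506, 0.1436]
orientation: [[-0.543, -0.84, -0.0], [-0.84, 0.543, -0.0], [0.0, 0.0, -1.0]]
force: [-0.1, -0.9, -2.6]
opening: 0.0557
grip_force: 15.0
```

```bash
python3 look.py blue .59 .052 1.0 b2; python3 - <<'E'
from fit import *
im=eyes.grab_frame('side');cv2.imwrite('pics/s2.png',im[:,:,::-1])
print(r.observe()['grip_force'])
E
```

```text
0.66 [228. 276.] 23626 [0.602 0.072 0.018]
expected px [205.09364837 275.54217427]
z=0 fit [0.6068 0.0478 0.9965] 0.626
6.7 [0.5903 0.0506 0.1436]
14.999201449099928
```

View pics/b2.png

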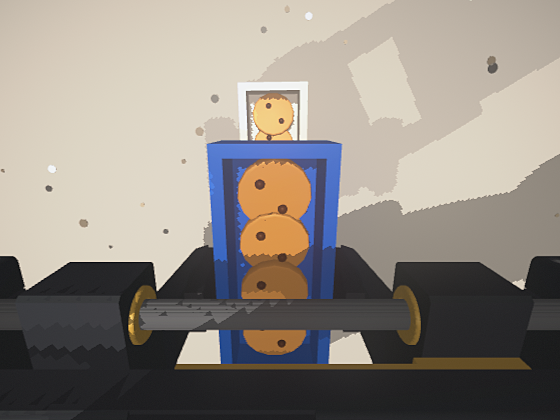

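View pics/s2.png

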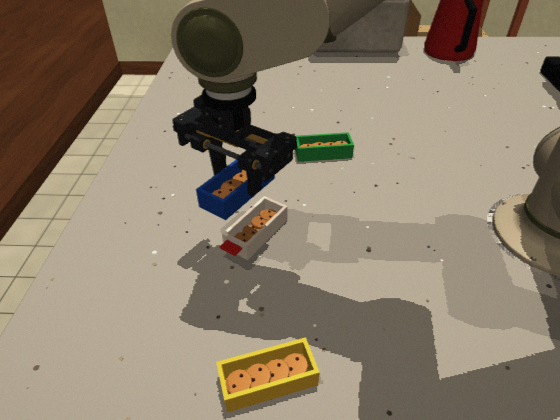

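The wrist view shows blue (centre column 274) square in line with white's far end (rows 82–140, centre column 273). In the side view blue hovers parallel above white and towards the tab. I lower it now.

play_rows(
  steps=[
    {"tx": 0,"ty": 0,"tz": -0.03,"wx": 0,"wy": 0,"wz": 0,"grip": 0.4},
    {"tx": 0,"ty": 0,"tz": -0.055,"wx": 0,"wy": 0,"wz": 0,"grip": 0.4},
    {"tx": 0,"ty": 0,"tz": -0.075,"wx": 0,"wy": 0,"wz": 0,"grip": 0.4},
    {"tx": 0,"ty": 0,"tz": -0.083,"wx": 0,"wy": 0,"wz": 0,"grip": 0.4},
    {"tx": 0,"ty": 0,"tz": -0.087,"wx": 0,"wy": 0,"wz": 0,"grip": 0.4},
    {"tx": 0,"ty": 0,"tz": -0.09,"wx": 0,"wy": 0,"wz": 0,"grip": 0.4},
    {"tx": 0,"ty": 0,"tz": -0.092,"wx": 0,"wy": 0,"wz": 0,"grip": 0.4},
    {"tx": 0,"ty": 0,"tz": -0.092,"wx": 0,"wy": 0,"wz": 0,"grip": 0.4},
    {"tx": 0,"ty": 0,"tz": -0.092,"wx": 0,"wy": 0,"wz": 0,"grip": 0.4},
  ],
)

```text
clock: 7.75
eef_pos: [0.5904, 0.0516, 0.0523]
orientation: [[-0.541, -0.841, 0.001], [-0.841, 0.541, -0.0], [-0.0, -0.001, -1.0]]
force: [-0.4, 0.4, -2.8]
opening: 0.0559
grip_force: 15.0
```

play_rows(
  steps=[
    {"tx": 0,"ty": 0,"tz": -0.001,"wx": 0,"wy": 0,"wz": 0,"grip": 0.4},
    {"tx": 0,"ty": 0,"tz": -0.002,"wx": 0,"wy": 0,"wz": 0,"grip": 0.4},
    {"tx": 0,"ty": 0,"tz": -0.002,"wx": 0,"wy": 0,"wz": 0,"grip": 0.4},
    {"tx": 0,"ty": 0,"tz": -0.002,"wx": 0,"wy": 0,"wz": 0,"grip": 0.4},
  ],
)

```text
clock: 8.15
eef_pos: [0.5903, 0.0516, 0.0503]
orientation: [[-0.541, -0.841, 0.001], [-0.841, 0.541, -0.0], [-0.0, -0.001, -1.0]]
force: [-2.2, -0.0, 4.1]
opening: 0.0556
grip_force: 15.0
```

Force went from −2.8 to +4.1 N, so blue is resting on white. I release and rise.

play_rows(
  steps=[
    {"tx": 0,"ty": 0,"tz": 0,"wx": 0,"wy": 0,"wz": 0,"grip": 0.7},
    {"tx": 0,"ty": 0,"tz": 0,"wx": 0,"wy": 0,"wz": 0,"grip": 0.8},
    {"tx": 0,"ty": 0,"tz": 0,"wx": 0,"wy": 0,"wz": 0,"grip": 0.95},
    {"tx": 0,"ty": 0,"tz": 0,"wx": 0,"wy": 0,"wz": 0,"grip": 0.95},
    {"tx": 0,"ty": 0,"tz": 0,"wx": 0,"wy": 0,"wz": 0,"grip": 0.95},
    {"tx": 0,"ty": 0,"tz": 0.02,"wx": 0,"wy": 0,"wz": 0,"grip": 0.95},
    {"tx": 0,"ty": 0,"tz": 0.05,"wx": 0,"wy": 0,"wz": 0,"grip": 0.95},
    {"tx": 0,"ty": 0,"tz": 0.1,"wx": 0,"wy": 0,"wz": 0,"grip": 0.95},
    {"tx": 0,"ty": 0,"tz": 0.15,"wx": 0,"wy": 0,"wz": 0,"grip": 0.95},
    {"tx": 0,"ty": 0,"tz": 0.19,"wx": 0,"wy": 0,"wz": 0,"grip": 0.95},
    {"tx": 0,"ty": 0,"tz": 0.19,"wx": 0,"wy": 0,"wz": 0,"grip": 0.95},
    {"tx": 0,"ty": 0,"tz": 0.19,"wx": 0,"wy": 0,"wz": 0,"grip": 0.95},
  ],
)

```text
clock: 9.35
eef_pos: [0.5901, 0.0516, 0.2399]
orientation: [[-0.541, -0.841, 0.001], [-0.841, 0.541, -0.0], [-0.0, -0.001, -1.0]]
force: [0.4, -0.4, -0.1]
opening: 0.0839
grip_force: 0.0
```

```bash
python3 - <<'E'
from fit import *
s=r.observe(); im=eyes.grab_frame('wrist'); T=wristT(s); i=eyes.camera_info('wrist')
print(s['clock'],np.round(s['eef_pos'],4))
# overlay predicted rims: white at measured pose, blue at 40 mm
out=im[:,:,::-1].copy()
rim=np.array([[x,y,.036] for x,y in((-.065,-.028),(.065,-.028),(.065,.028),(-.065,.028))])
for v,c in(((.568,.018,1.0,0),(0,0,255)),((.590,.0517,1.0,.036),(0,255,255))):
    p=proj(corners(v,[rim])[0],i,T); cv2.polylines(out,[np.round(p).astype(int)],True,c,1)
cv2.imwrite('pics/w3.png',out)
R=[]
d=eyes.regions_of('blue_tray','wrist')[0]; R.append((d['region'],i,T)); print(d['score'])
for c in('scene','side'):
    eyes.grab_frame(c); d=eyes.regions_of('blue_tray',c)
    if d: print(c,d[0]['score'],d[0]['position'],d[0]['region'].sum())
v,f=fit(R,(.59,.052,[1.0],.036),fixz=.036);print(np.round(v,4),f)
E
```

```text
9.35 [0.5901 0.0516 0.2399]
0.73
scene 0.62 [222.5, 259.7] 2190
side 0.82 [228.6, 237.9] 2693
[0.5909 0.0529 0.9976 0.0429] 0.025842560413804283
```

View pics/w3.png

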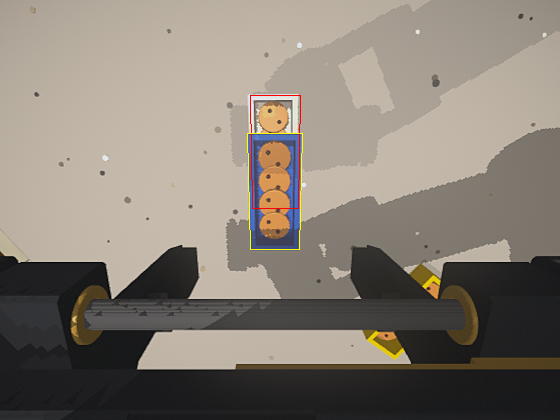

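The predicted outlines (white red, blue yellow) match the picture, with the white rim's far edge at row 95 and blue at rows 133–248. Blue sits about 40 mm towards the tab, in line. Next is yellow.

play_rows(
  steps=[
    {"tx": -0.061,"ty": 0.26,"tz": 0,"wx": 0,"wy": 0,"wz": -38,"grip": 1},
    {"tx": -0.061,"ty": 0.26,"tz": 0,"wx": 0,"wy": 0,"wz": -38,"grip": 1},
    {"tx": -0.061,"ty": 0.26,"tz": 0,"wx": 0,"wy": 0,"wz": -38,"grip": 1},
    {"tx": -0.061,"ty": 0.26,"tz": 0,"wx": 0,"wy": 0,"wz": -38,"grip": 1},
    {"tx": -0.061,"ty": 0.26,"tz": 0,"wx": 0,"wy": 0,"wz": -38,"grip": 1},
    {"tx": -0.061,"ty": 0.26,"tz": 0,"wx": 0,"wy": 0,"wz": -38,"grip": 1},
    {"tx": -0.061,"ty": 0.26,"tz": 0,"wx": 0,"wy": 0,"wz": -38,"grip": 1},
    {"tx": -0.061,"ty": 0.26,"tz": 0,"wx": 0,"wy": 0,"wz": -38,"grip": 1},
    {"tx": -0.061,"ty": 0.26,"tz": 0,"wx": 0,"wy": 0,"wz": -38,"grip": 1},
  ],
)

```text
clock: 10.55
eef_pos: [0.5296, 0.3105, 0.2394]
orientation: [[-0.945, -0.328, -0.001], [-0.328, 0.945, -0.0], [0.001, -0.0, -1.0]]
force: [0.2, -0.3, -0.4]
opening: 0.0881
grip_force: 0.0
```

```bash
python3 look.py yellow .5286 .3121 .338 y1
```

```text
0.96 [185. 274.] 4961 [0.529 0.311 0.018]
expected px [184.87482385 275.49977956]
z=0 fit [0.5285 0.3118 0.3434] 0.025
10.55 [0.5296 0.3105 0.2394]
```

play_rows(
  steps=[
    {"tx": -0.001,"ty": 0,"tz": -0.05,"wx": 0,"wy": 0,"wz": 0.4,"grip": 1},
    {"tx": -0.001,"ty": 0,"tz": -0.1,"wx": 0,"wy": 0,"wz": 0.4,"grip": 1},
    {"tx": -0.001,"ty": 0,"tz": -0.14,"wx": 0,"wy": 0,"wz": 0.4,"grip": 1},
    {"tx": -0.001,"ty": 0,"tz": -0.17,"wx": 0,"wy": 0,"wz": 0.4,"grip": 1},
    {"tx": -0.001,"ty": 0,"tz": -0.2,"wx": 0,"wy": 0,"wz": 0.4,"grip": 1},
    {"tx": -0.001,"ty": 0,"tz": -0.216,"wx": 0,"wy": 0,"wz": 0.4,"grip": 1},
    {"tx": -0.001,"ty": 0,"tz": -0.226,"wx": 0,"wy": 0,"wz": 0.4,"grip": 1},
    {"tx": -0.001,"ty": 0,"tz": -0.226,"wx": 0,"wy": 0,"wz": 0.4,"grip": 1},
  ],
)

```text
clock: 11.45
eef_pos: [0.5281, 0.3108, 0.0129]
orientation: [[-0.942, -0.335, -0.002], [-0.335, 0.942, -0.001], [0.002, -0.0, -1.0]]
force: [0.4, 0.4, 0.6]
opening: 0.0882
grip_force: 0.0
```

play_rows(
  squeeze=15,
  steps=[
    {"tx": 0,"ty": 0,"tz": 0,"wx": 0,"wy": 0,"wz": 0,"grip": 0.5},
    {"tx": 0,"ty": 0,"tz": 0,"wx": 0,"wy": 0,"wz": 0,"grip": 0.5},
    {"tx": 0,"ty": 0,"tz": 0,"wx": 0,"wy": 0,"wz": 0,"grip": 0.5},
    {"tx": 0,"ty": 0,"tz": 0,"wx": 0,"wy": 0,"wz": 0,"grip": 0.5},
    {"tx": 0,"ty": 0,"tz": 0,"wx": 0,"wy": 0,"wz": 0,"grip": 0.4},
    {"tx": 0,"ty": 0,"tz": 0,"wx": 0,"wy": 0,"wz": 0,"grip": 0.4},
    {"tx": 0,"ty": 0,"tz": 0,"wx": 0,"wy": 0,"wz": 0,"grip": 0.4},
    {"tx": 0,"ty": 0,"tz": 0,"wx": 0,"wy": 0,"wz": 0,"grip": 0.4},
  ],
)

```text
clock: 12.25
eef_pos: [0.5284, 0.3117, 0.0143]
orientation: [[-0.942, -0.336, 0.001], [-0.336, 0.942, 0.0], [-0.001, -0.0, -1.0]]
force: [-0.7, -0.5, 4.9]
opening: 0.0563
grip_force: 15.0
```

play_rows(
  steps=[
    {"tx": 0,"ty": 0,"tz": 0.02,"wx": 0,"wy": 0,"wz": 0,"grip": 0.4},
    {"tx": 0,"ty": 0,"tz": 0.05,"wx": 0,"wy": 0,"wz": 0,"grip": 0.4},
    {"tx": 0,"ty": 0,"tz": 0.09,"wx": 0,"wy": 0,"wz": 0,"grip": 0.4},
    {"tx": 0,"ty": 0,"tz": 0.13,"wx": 0,"wy": 0,"wz": 0,"grip": 0.4},
    {"tx": 0,"ty": 0,"tz": 0.16,"wx": 0,"wy": 0,"wz": 0,"grip": 0.4},
    {"tx": 0.004,"ty": -0.03,"tz": 0.17,"wx": 0,"wy": 0,"wz": 4,"grip": 0.4},
    {"tx": 0.009,"ty": -0.07,"tz": 0.17,"wx": 0,"wy": 0,"wz": 9,"grip": 0.4},
    {"tx": 0.015,"ty": -0.11,"tz": 0.17,"wx": 0,"wy": 0,"wz": 15,"grip": 0.4},
    {"tx": 0.02,"ty": -0.15,"tz": 0.17,"wx": 0,"wy": 0,"wz": 21,"grip": 0.4},
    {"tx": 0.026,"ty": -0.19,"tz": 0.17,"wx": 0,"wy": 0,"wz": 27,"grip": 0.4},
    {"tx": 0.031,"ty": -0.23,"tz": 0.17,"wx": 0,"wy": 0,"wz": 32,"grip": 0.4},
    {"tx": 0.036,"ty": -0.265,"tz": 0.17,"wx": 0,"wy": 0,"wz": 35,"grip": 0.4},
  ],
)

```text
clock: 13.45
eef_pos: [0.5639, 0.0447, 0.1831]
orientation: [[-0.577, -0.817, -0.001], [-0.817, 0.577, 0.0], [0.001, 0.001, -1.0]]
force: [0.4, 0.4, -2.6]
opening: 0.0558
grip_force: 15.0
```

play_rows(
  steps=[
    {"tx": 0.002,"ty": -0.018,"tz": 0,"wx": 0,"wy": 0,"wz": 2,"grip": 0.4},
    {"tx": 0.004,"ty": -0.028,"tz": 0,"wx": 0,"wy": 0,"wz": 2.5,"grip": 0.4},
    {"tx": 0.004,"ty": -0.028,"tz": 0,"wx": 0,"wy": 0,"wz": 2.5,"grip": 0.4},
    {"tx": 0.004,"ty": -0.028,"tz": 0,"wx": 0,"wy": 0,"wz": 2.5,"grip": 0.4},
    {"tx": 0.004,"ty": -0.028,"tz": 0,"wx": 0,"wy": 0,"wz": 2.5,"grip": 0.4},
  ],
)

```text
clock: 13.95
eef_pos: [0.568, 0.0197, 0.1837]
orientation: [[-0.542, -0.84, -0.0], [-0.84, 0.542, 0.0], [-0.0, 0.0, -1.0]]
force: [0.2, 0.0, -2.8]
opening: 0.0559
grip_force: 15.0
```

```bash
python3 - <<'E'
from fit import *
im=eyes.grab_frame('side');cv2.imwrite('pics/s4.png',im[:,:,::-1])
print(r.observe()['eef_pos'])
E
```

```text
[0.56803716 0.01969366 0.18374956]
```

View pics/s4.png

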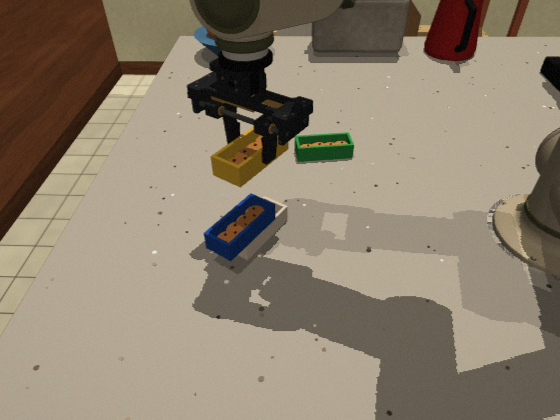

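Yellow hovers at (155,250), parallel to and directly above the blue/white stack at (225,245). I lower it.

play_rows(
  steps=[
    {"tx": 0,"ty": 0,"tz": -0.03,"wx": 0,"wy": 0,"wz": 0,"grip": 0.4},
    {"tx": 0,"ty": -0.001,"tz": -0.055,"wx": 0,"wy": 0,"wz": 0,"grip": 0.4},
    {"tx": 0,"ty": -0.001,"tz": -0.075,"wx": 0,"wy": 0,"wz": 0,"grip": 0.4},
    {"tx": 0,"ty": -0.001,"tz": -0.085,"wx": 0,"wy": 0,"wz": 0,"grip": 0.4},
    {"tx": 0,"ty": -0.001,"tz": -0.091,"wx": 0,"wy": 0,"wz": 0,"grip": 0.4},
    {"tx": 0,"ty": -0.001,"tz": -0.094,"wx": 0,"wy": 0,"wz": 0,"grip": 0.4},
    {"tx": 0,"ty": -0.001,"tz": -0.096,"wx": 0,"wy": 0,"wz": 0,"grip": 0.4},
    {"tx": 0,"ty": -0.001,"tz": -0.096,"wx": 0,"wy": 0,"wz": 0,"grip": 0.4},
    {"tx": 0,"ty": -0.001,"tz": -0.096,"wx": 0,"wy": 0,"wz": 0,"grip": 0.4},
  ],
)

```text
clock: 14.9
eef_pos: [0.5685, 0.0175, 0.0883]
orientation: [[-0.543, -0.84, 0.001], [-0.84, 0.543, -0.0], [-0.0, -0.001, -1.0]]
force: [0.5, -1.1, -3.1]
opening: 0.0561
grip_force: 15.0
```

play_rows(
  steps=[
    {"tx": 0,"ty": 0,"tz": -0.001,"wx": 0,"wy": 0,"wz": 0,"grip": 0.4},
    {"tx": 0,"ty": 0,"tz": -0.001,"wx": 0,"wy": 0,"wz": 0,"grip": 0.4},
    {"tx": 0,"ty": 0,"tz": -0.001,"wx": 0,"wy": 0,"wz": 0,"grip": 0.4},
  ],
)

```text
clock: 15.2
eef_pos: [0.5682, 0.0176, 0.0869]
orientation: [[-0.543, -0.84, 0.0], [-0.84, 0.543, 0.0], [-0.0, -0.0, -1.0]]
force: [-0.2, 0.2, -2.2]
opening: 0.056
grip_force: 15.0
```

play_rows(
  steps=[
    {"tx": 0,"ty": 0,"tz": -0.001,"wx": 0,"wy": 0,"wz": 0,"grip": 0.4},
    {"tx": 0,"ty": 0,"tz": -0.001,"wx": 0,"wy": 0,"wz": 0,"grip": 0.4},
    {"tx": 0,"ty": 0,"tz": -0.001,"wx": 0,"wy": 0,"wz": 0,"grip": 0.4},
  ],
)

```text
clock: 15.5
eef_pos: [0.5683, 0.0175, 0.0862]
orientation: [[-0.543, -0.84, 0.001], [-0.84, 0.543, -0.0], [-0.0, -0.001, -1.0]]
force: [-2.2, -0.2, 3.9]
opening: 0.0558
grip_force: 15.0
```

Contact made, so I release and rise.

play_rows(
  steps=[
    {"tx": 0,"ty": 0,"tz": 0,"wx": 0,"wy": 0,"wz": 0,"grip": 0.7},
    {"tx": 0,"ty": 0,"tz": 0,"wx": 0,"wy": 0,"wz": 0,"grip": 0.8},
    {"tx": 0,"ty": 0,"tz": 0,"wx": 0,"wy": 0,"wz": 0,"grip": 0.95},
    {"tx": 0,"ty": 0,"tz": 0,"wx": 0,"wy": 0,"wz": 0,"grip": 0.95},
    {"tx": 0,"ty": 0,"tz": 0,"wx": 0,"wy": 0,"wz": 0,"grip": 0.95},
    {"tx": 0,"ty": 0,"tz": 0.02,"wx": 0,"wy": 0,"wz": 0,"grip": 0.95},
    {"tx": 0,"ty": 0,"tz": 0.05,"wx": 0,"wy": 0,"wz": 0,"grip": 0.95},
    {"tx": 0,"ty": 0,"tz": 0.1,"wx": 0,"wy": 0,"wz": 0,"grip": 0.95},
    {"tx": 0,"ty": 0,"tz": 0.15,"wx": 0,"wy": 0,"wz": 0,"grip": 0.95},
    {"tx": 0,"ty": 0,"tz": 0.17,"wx": 0,"wy": 0,"wz": 0,"grip": 0.95},
    {"tx": 0,"ty": 0,"tz": 0.17,"wx": 0,"wy": 0,"wz": 0,"grip": 0.95},
    {"tx": 0,"ty": 0,"tz": 0.17,"wx": 0,"wy": 0,"wz": 0,"grip": 0.95},
  ],
)

```text
clock: 16.7
eef_pos: [0.5679, 0.0176, 0.2549]
orientation: [[-0.543, -0.84, -0.001], [-0.84, 0.543, 0.0], [0.0, 0.001, -1.0]]
force: [0.3, 0.5, 0.3]
opening: 0.0834
grip_force: 0.0
```

```bash
python3 - <<'E'
from fit import *
s=r.observe(); im=eyes.grab_frame('wrist'); T=wristT(s); i=eyes.camera_info('wrist')
out=im[:,:,::-1].copy()
rim=np.array([[x,y,.036] for x,y in((-.065,-.028),(.065,-.028),(.065,.028),(-.065,.028))])
for v,c in(((.568,.018,1.0,0),(0,0,255)),((.5896,.0517,1.0,.036),(0,255,255)),((.568,.018,1.0,.072),(255,0,255))):
    p=proj(corners(v,[rim])[0],i,T); cv2.polylines(out,[np.round(p).astype(int)],True,c,1)
si=eyes.grab_frame('side')[:,:,::-1]
cv2.imwrite('pics/w5.png',np.hstack([out[:, 100:460],si[100:400,130:490].copy() if 0 else cv2.copyMakeBorder(si[100:400,130:490],0,120,0,0,cv2.BORDER_CONSTANT)]))
d=eyes.regions_of('yellow_tray','wrist')[0]
E=[]
v,f=fit([(eyes.regions_of('yellow_tray','wrist')[0]['region'],i,T)],(.568,.018,[1.0],.072),fixz=.072);print(np.round(v,4),round(f,3))
E
```

```text
[0.5687 0.0181 0.9953 0.0784] 0.022
```

View pics/w5.png

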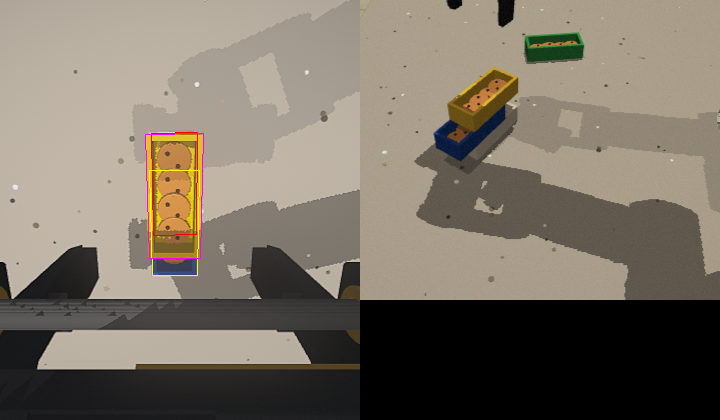

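The stack matches the predicted outlines. Yellow fills rows 133–258 squarely over white, blue shows below it to row 275, everything is level in the side view, and green is untouched.

```bash
python3 -c "
from plant import r
print(r.hand_in())"
```

```text
the job is handed in; nothing more can be done
None
```

I handed the job in at about 17 s of the 62 s: blue rests on white about 40 mm towards the red tab, yellow rests on blue squarely above white, and the last camera views show white and green where they started; the hand-in gave no verdict.

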